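Fit the vacuum chuck to the spin coater

ROBOT

A 6-joint arm with a two-finger parallel gripper is mounted at the origin on the work surface. World frame = base frame: x ahead of the robot, y to its left, z up, the work surface at z = 0. Lengths are in mm, angles in rad, forces in N, time in s.
With the tool pointing down it reaches from about 275 to 1000 mm from the base axis. Payload 8.4 kg.
Tool frame: the origin (TCP) lies where the fingers leave the gripper's body, on its centre line; the fingertips stand 73 mm ahead of it and the grasp point (between the pads) lies 54 mm ahead of it (grip_point_offset is the distance from the TCP to the grasp point, in mm); z points along the fingers, y is the direction in which the jaws open and shut (so a half turn about z gives the same grasp; the last joint's range is limited). The gripper opens to 85 mm and grips with 20 to 120 N. Pads are 22 mm wide; open, the fingers measure 114 mm over their backs; the gripper's body (76 mm by 85 mm) begins 54 mm behind the grasp point. The pads swing forward as they close: fully open they stand 13 mm farther back than shut.
Start: joints at [1.132, 0.353, 1.633, -0, 1.155, -0.002], TCP at [264.4, 566.322, 303.881] pointing down, gripper open.
Joint ranges: [-2.63, 2.63], [-0.92, 2.1], [0.06, 2.66], [-1.3, 4.44], [0, 2.69], [-3.02, 3.02]. Speed limits (rad/s): [2.22, 2.22, 2.79, 3.14, 3.14, 3.14].

INTERFACE

Orientations are given as [roll, pitch, yaw] about the fixed x, y, z axes, in that order (R = Rz(yaw) Ry(pitch) Rx(roll)).
In Python, from rig import sense, grab_frame, sign_off, grip_point_offset gives the robot as it stands. The module is installed in compiled form; this text tells all that it offers.
- The arm moves only by the tool drive_tool, never from a script. Its argument "targets" is one flat list of numbers, 7 for each row, row after row: the shift along the tool's x, y, z in m, then the turn, a rotation vector about the tool's x, y, z in rad, then the opening, from 0 (shut) to 1 (fully open). In form: [tx, ty, tz, wx, wy, wz, grip, tx, ty, tz, wx, wy, wz, grip, ...]. A call has 1 to 12 rows; each row is the pose to reach, as a shift and turn from the pose commanded when the call began, along the tool's axes at that moment; what a row does not reach only later rows make up. A row lasts 1/12 s, in which the tool goes at most 41.7 mm and 7.16 degrees, less where a joint would pass 70% of its speed; a pose out of reach is approached as far as the arm can. A call with a gripper value outside its range is refused whole. The fingers move at their own pace and stop on an object; "force" is the grip in N (left out, the last holds). Time passes only in rows, so rows that repeat a pose let the fingers close. It gives the time, the measured TCP pose, the force and the opening at its end, in the units of the state.
- sense(): the state, without advancing time (a new reading comes with each control period).
- grab_frame(name): name is "scene" or "top" or "wrist"; returns a dict with "color" (400x640x3 uint8, blue, green, red), "vertical_fov" (degrees; the focal length in pixels is half the picture's height over the tangent of half this angle, whatever the lens; pixels are square), "cx", "cy" (the principal point, pixels), "world_from_camera" (4x4, takes a point from camera to world coordinates). Camera axes: x right, y down, z forward; pixel columns grow to the right and rows downward; lengths in mm; the calibration is good to about 2 mm. A picture is of the moment at which its call begins. There is no depth.
- sign_off(): hands the job in, once; it reports no verdict.
The state is a dict: "clock": time; "qpos": joint angles; "qvel": joint speeds; "joint_efforts": joint torques, N m; "eef_pos": TCP position; "tcp_rot": TCP orientation; "contact_force": force on the tool from outside, world axes, zero at the start; "wrist_torque": the same for the moment, N m; "opening": opening from 0.0 (shut) to 1.0 (fully open).
Only numpy, scipy, OpenCV 4.12 (cv2) and the standard library are available. Lean on these libraries where they do the work, as an engineer would, in place of code of your own. Each camera call takes 0.05 s, during which the arm holds its last target. There are 200 camera calls.

TASK

Take the largest of the three vacuum chucks out of the rack and fit it to the spin coater: push its keyed stem into the drive hub in the middle of the bowl, turning it until the key slips into the hub's slot. Then push it fully home against the sprung seal and finish while still gripping it and holding it pressed down, because the seal lifts it again when you let go. Leave the other two chucks in the rack and do not disturb the other things on the bench.

Things in the scene. Friction and masses are not known exactly. Their poses are not given: they have to be found in the camera images.
- chuck_large_mid (a point): Largest of three chucks in the rack: on its axis, half-way up its 66 mm height; z up, x to its key side. From the bottom: steel stem, 16 mm diameter, 32 mm long, end chamfered; white boss, 36 mm diameter, 22 mm tall, its flat underside the shoulder; white disc, 64 mm diameter, 12 mm thick (21 to 33 mm above this point); one flat on its +x side, 22 mm from the axis. Grip the disc's round edge.
- chuck_large: The same chuck, 0.11 to 0.22 kg; origin at the centre of the stem's lower end, same axes. The steel key sits on the stem's +x side, directly below the disc's flat: 5 mm wide, reaching 13 mm from the axis, from 12 mm above the stem's end up to the shoulder. So the stem enters a bore 12 mm before the key meets its face.
- hub_seat (a point): On the axis of the spin coater's drive hub, level with its flat top face; z up, x to the machine's back. The hub is a dark steel sleeve, 32 mm diameter, 36 mm tall, in the bowl's middle; bore 18 mm. One key slot, 7.5 mm wide, runs down through its wall, open at the top and outside. Chuck home: shoulder on the hub's face, chuck_large_mid 1 mm above this point.
- spinner: The spin coater: white housing 300 x 260 x 85 mm, turned up to 0.25 rad; origin under its centre, x to its back. On top an open steel bowl, 216 mm inside, rim 165 mm above the table, hub in its middle. The hub's slot points to the back (+x), give or take up to 0.5 rad, not reported. See it, or rest the key lightly on the hub and turn until it drops. The motor resists with 0.25 N m.
- seal (a joint): Travel of the spring-loaded vacuum seal at the bottom of the hub's bore, m: 0 = up, 0.005 = fully pressed by the stem. The stem's end meets it 5 mm before home; it pushes up with 3 N at first and 8 N at the end.
- rack: Grey plastic rack block, 295 x 92 x 44 mm, on the table; origin under its centre, x along its length. Three 30 mm holes go through it, at x = -96, 0 and 96 mm. Each holds a chuck by the shoulder, the stem hanging in the hole; which chuck is in which hole changes.
- chuck_medium: The medium chuck, disc 46 mm in diameter, otherwise like the large one; stays in the rack. Origin at the stem's lower end.
- chuck_small: The small chuck, disc 37 mm in diameter, otherwise like the large one; stays in the rack. Origin at the stem's lower end.
- dropper: Brown glass bottle, 32 mm in diameter, 85 mm tall, standing on the bench; origin under its centre. Leave alone.
- beaker: Glass beaker, 66 mm in diameter, 85 mm tall; origin under its centre. Leave alone.
- wafer_dish: Clear round dish, 102 mm in diameter, 20 mm tall; origin under its centre. Leave alone.
- tweezers: Steel tweezers, 140 mm long, 4 mm thick, lying on the bench; origin near the middle. Leave alone.
- mask_box: Black and clear plastic mask box, 124 x 124 x 58 mm; origin under its centre. Leave alone.
Not all that is in view belongs to the job. Leave any orange look-alike of the chuck_large alone.

How it is judged:
By the outcome, as a careful person would: the job done as asked, in the order asked, and still so for the second after the job is handed in, while the arm keeps its last pose, push and grip.
It also fails if it takes over 56 s, if anything falls off the work surface, if the arm or the gripper's body presses on something with over 40 N, if the wrist force passes 120 N, or if a joint passes its speed limit or range.

## Working session

There is one attempt and no reset: what is moved stays moved. The work goes in short steps, Python scripts to look and compute and a tool call to move; the robot and the scene stay as the last step left them, time stands still between calls to the robot, and variables do not carry over. Pictures are saved under pics/ and viewed, about 8 in all and at most 12, crops included, and the job is handed in when it is done.

Besides the shell and the picture viewer there is one more tool, called after "Emit:" as name(argument=value, ...) on one line, values as JSON. drive_tool: Moves the arm, as the interface text tells. Its arguments: {"type":"object","properties":{"targets":{"type":"array"},"force":{"type":"number"}},"required":["targets"]}

```bash
mkdir -p pics
cat > h.py <<'E'
import numpy as np, cv2
from rig import sense, grab_frame, sign_off, grip_point_offset
def snap(n,fn):
    f=grab_frame(n); cv2.imwrite('pics/'+fn+'.png',f['color']); 
    np.savez('pics/'+fn+'.npz',T=f['world_from_camera'],fov=f['vertical_fov'],c=[f['cx'],f['cy']])
    return f
def load(fn):
    d=np.load('pics/'+fn+'.npz'); F=200/np.tan(np.radians(float(d['fov'])/2)); return d['T'],F,d['c']
def ray(fn,u,v,z):
    T,F,c=load(fn); d=T[:3,:3]@np.array([(u-c[0])/F,(v-c[1])/F,1]); o=T[:3,3]
    return o+d*(z-o[2])/d[2]
def proj(fn,p):
    T,F,c=load(fn); q=T[:3,:3].T@(np.array(p,float)-T[:3,3]); return q[:2]/q[2]*F+c
E
python3 - <<'E'
from h import *
a=snap('scene','s0');b=snap('top','t0');c=snap('wrist','w0')
for n in('s0','t0','w0'):print(n,load(n))
print(sense(),grip_point_offset)
E
```

```text
s0 (array([[-4.63022053e-01,  5.89289717e-01, -6.62078703e-01,
         1.48624492e+03],
       [ 8.86346061e-01,  3.08778881e-01, -3.45030813e-01,
         4.48557498e+02],
       [ 1.11281062e-03, -7.46587726e-01, -6.65286051e-01,
         1.02682868e+03],
       [ 0.00000000e+00,  0.00000000e+00,  0.00000000e+00,
         1.00000000e+00]]), np.float64(469.9849298568636), array([327.63745889, 198.25576618]))
t0 (array([[ 2.67893188e-02, -9.91473938e-01,  1.27521619e-01,
         3.57170018e+02],
       [-9.99590133e-01, -2.78572829e-02, -6.59834237e-03,
        -1.77527921e+01],
       [ 1.00944903e-02, -1.27292587e-01, -9.91813843e-01,
         1.72328779e+03],
       [ 0.00000000e+00,  0.00000000e+00,  0.00000000e+00,
         1.00000000e+00]]), np.float64(486.14218494718557), array([319.94715595, 192.58519362]))
w0 (array([[ 4.23782786e-01,  8.68047286e-01,  2.58654324e-01,
         1.97697122e+02],
       [ 9.05760913e-01, -4.05407766e-01, -1.23457328e-01,
         5.96858344e+02],
       [-2.30632737e-03,  2.86598067e-01, -9.58048135e-01,
         3.72294709e+02],
       [ 0.00000000e+00,  0.00000000e+00,  0.00000000e+00,
         1.00000000e+00]]), np.float64(285.1795697906404), array([317.94674538, 200.14936313]))
{'clock': 0.15, 'qpos': array([ 1.13161824e+00,  3.53479312e-01,  1.63395114e+00, -2.94519425e-06,
        1.15517670e+00, -2.39729682e-03]), 'qvel': array([ 0.00184916, -0.00182044, -0.00261352,  0.00105689, -0.0007796 ,
       -0.00103837]), 'joint_efforts': array([-1.70795793e-04, -6.05637789e+01, -3.42339420e+01, -1.96394471e-04,
        6.23895219e-03,  4.60280808e-05]), 'eef_pos': array([264.27273599, 566.0755934 , 303.34539012]), 'tcp_rot': array([-3.14057816e+00,  2.61205314e-07,  2.70481305e+00]), 'contact_force': array([-0.32419495, -0.05826287,  0.35033886]), 'wrist_torque': array([ 0.0028612 , -0.0550319 , -0.00816062]), 'opening': 0.9966843415894695} 53.900000000000006
```

View pics/t0.png

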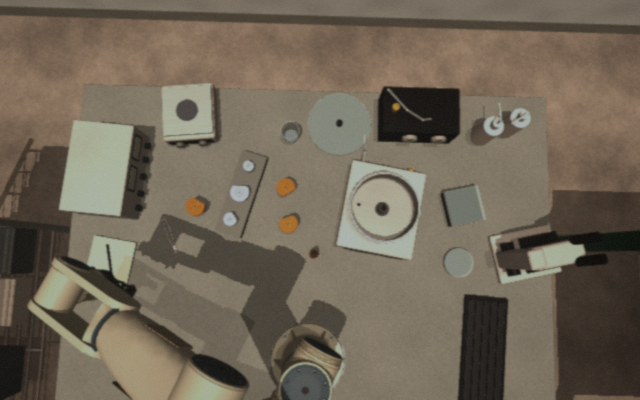

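View pics/s0.png

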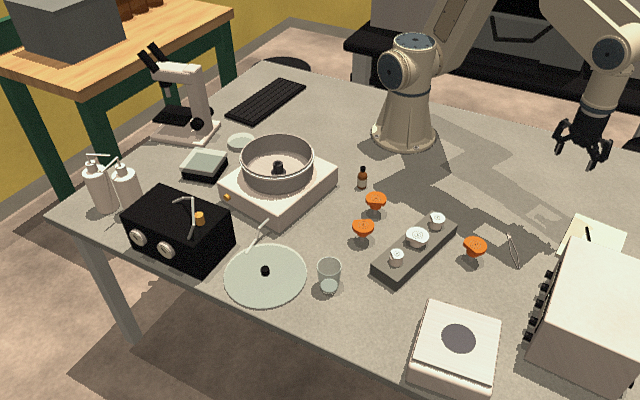

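The top view shows three white discs in the rack at (248,166), (240,193) and (230,219). The orange look-alikes are at (196,206), (286,186) and (289,224), and the hub is at (383,209). The middle white disc looks largest, so I'll check it in an enlarged crop.

Run:
```python
from h import *
a=cv2.imread('pics/t0.png');
c1=cv2.resize(a[150:240,205:285],None,fx=5,fy=5,interpolation=cv2.INTER_CUBIC)
c2=cv2.resize(a[165:255,345:425],None,fx=5,fy=5,interpolation=cv2.INTER_CUBIC)
cv2.imwrite('pics/c0.png',np.hstack([c1[:450],c2[:450]]))
for p in [(248,166),(240,193),(230,219)]: print(ray('t0',*p,78))
print(ray('t0',382,209,150))
for p in [(196,206),(286,186),(289,224)]: print(ray('t0',*p,60))
```

```text
[653.71263696 220.547473    78.        ]
[559.6388111  243.48875287  78.        ]
[470.1217406 273.0169595  78.       ]
[ 511.30611362 -231.45749637  150.        ]
[512.73509336 394.75913841  60.        ]
[590.65149536  88.9817145   60.        ]
[459.80235941  74.05472179  60.        ]
```

View pics/c0.png

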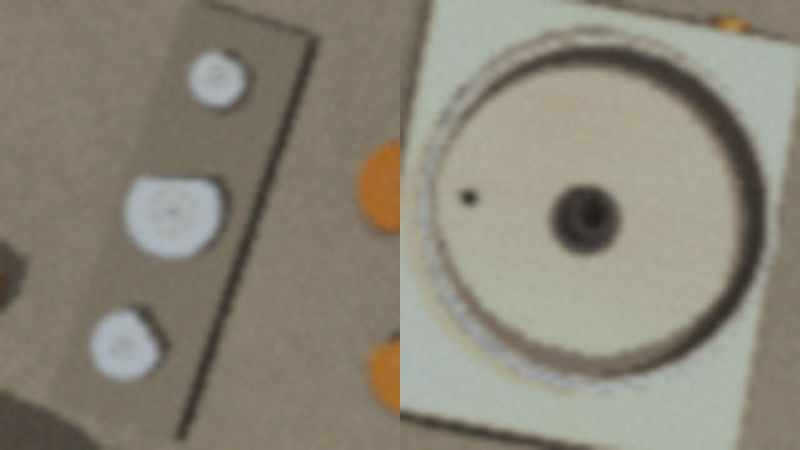

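The crop confirms that the middle chuck at (240,192) is the largest. Its flat faces the top of the picture, roughly world +x. Next I'll move above it for a close wrist view.

Emit:
drive_tool(targets=[-0.03,-0.013,0,0,0,-0.04,1,-0.07,-0.029,0,0,0,-0.08,1,-0.11,-0.046,0,0,0,-0.13,1,-0.15,-0.062,0,0,0,-0.18,1,-0.19,-0.079,0,0,0,-0.23,1,-0.23,-0.095,0,0,0,-0.28,1,-0.27,-0.112,0,0,0,-0.33,1,-0.31,-0.128,0,0,0,-0.38,1,-0.35,-0.145,0,0,0,-0.41,1,-0.38,-0.157,0,0,0,-0.437,1,-0.405,-0.168,0,0,0,-0.437,1,-0.405,-0.168,0,0,0,-0.437,1])

```text
clock: 1.15
eef_pos: [563.6, 238.6, 303.7]
tcp_rot: [-3.14, 0.001, 3.138]
contact_force: [-0.3, -0.4, 1.7]
opening: 0.997
```

Run:
```python
from h import *
s=sense();print(s['eef_pos'],s['tcp_rot'],s['qpos'],s['qvel'].max())
f=snap('wrist','w1')
print(proj('w1',[562,246,78]))
cv2.imwrite('pics/w1b.png',cv2.resize(f['color'],(800,500),interpolation=cv2.INTER_CUBIC))
```

```text
[563.56968038 238.56211603 303.67667188] [-3.14016182e+00  1.43922389e-03  3.13824355e+00] [ 0.39881316  0.33280779  1.66309556 -0.00206439  1.14492575 -1.16778092] 0.0853656655074615
[325.68840487 185.2700219 ]
```

View pics/w1b.png

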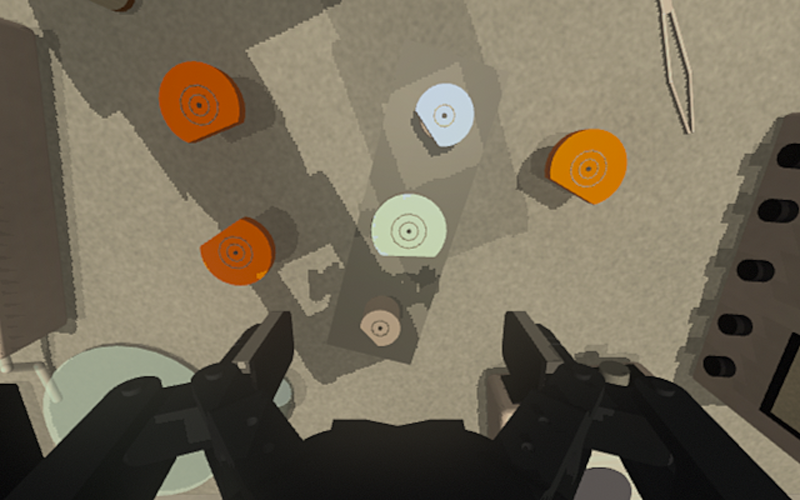

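The wrist view shows the large chuck's centre mark at (327,185) in original pixels, with the flat on the lower side at row ~205 (+x). The medium chuck is at (355,92) and the small at (304,262). I'll measure the pose, then look at the hub.

Run:
```python
from h import *
print('centre',ray('w1',326.8,184.8,78), ray('w1',304,262,78), ray('w1',355,92,78))
im=cv2.imread('pics/w1.png').astype(int)
m=((im[...,1]>170)&(abs(im[...,1]-im[...,2])<60)).astype(np.uint8)
n,l,st,ce=cv2.connectedComponentsWithStats(m); k=l[185,327] or l[180,327]; print(st[k])
c=max(cv2.findContours((l==k).astype(np.uint8),cv2.RETR_EXTERNAL,cv2.CHAIN_APPROX_NONE)[0],key=len)[:,0]
P=np.array([ray('w1',u,v,78)[:2] for u,v in c]);
from scipy.optimize import least_squares
def r(x):
    d=P-x[:2]; rad=x[3]; a=np.hypot(*d.T); fl=d@[np.cos(x[2]),np.sin(x[2])]-22*rad/32
    return np.maximum(a-rad,fl)
s=least_squares(r,[560,244,0,32],loss='soft_l1');print(s.x,np.sqrt(np.mean(s.fun**2)))
R=sense();yaw=R['tcp_rot'][2];D=np.array([511,-231])-R['eef_pos'][:2]
print('hub shift',D@[np.cos(yaw),np.sin(yaw)],D@[np.sin(yaw),-np.cos(yaw)])
```

```text
centre [561.49133217 247.17792067  78.        ] [652.93028441 221.30329043  78.        ] [469.27769539 274.03993119  78.        ]
[ 297  155   60   50 2366]
[ 5.61347717e+02  2.46929279e+02 -5.66894313e-03  3.13255622e+01] 0.2740975730545496
hub shift 49.16491274737465 -471.548217816523
```

Emit:
drive_tool(targets=[0.003,-0.03,0,0,0,0,1,0.007,-0.07,0,0,0,0,1,0.011,-0.11,0,0,0,0,1,0.016,-0.15,0,0,0,0,1,0.02,-0.19,0,0,0,0,1,0.024,-0.23,0,0,0,0,1,0.028,-0.27,0,0,0,0,1,0.033,-0.31,0,0,0,0,1,0.037,-0.35,0,0,0,0,1,0.041,-0.39,0,0,0,0,1,0.045,-0.43,0,0,0,0,1,0.049,-0.46,0,0,0,0,1])

```text
clock: 2.2
eef_pos: [510.9, -218.8, 303.9]
tcp_rot: [-3.141, 0.0, -3.141]
contact_force: [1.0, -0.5, 0.2]
opening: 0.997
```

Emit:
drive_tool(targets=[0,-0.011,0,0,0,0,1,0,-0.011,0,0,0,0,1])

```text
clock: 2.37
eef_pos: [511.2, -229.6, 303.7]
tcp_rot: [-3.142, -0.0, 3.14]
contact_force: [-0.3, 0.3, -0.4]
opening: 1.0
```

Run:
```python
from h import *
s=sense();print(s['eef_pos'],s['tcp_rot'],s['qpos'],s['qvel'].max())
f=snap('wrist','w2')
u,v=proj('w2',[511,-231,130]);print(u,v)
im=f['color'];u,v=int(u),int(v)
c=im[max(v-40,0):v+40,u-40:u+40]; big=cv2.resize(c,(480,480*c.shape[0]//80),interpolation=cv2.INTER_CUBIC)
print(u-40,max(v-40,0))
big=cv2.convertScaleAbs(big,alpha=1.8)
sm=cv2.resize(im[:, u-160:u+160],(320,400))[:480]
sm=np.vstack([sm,np.zeros((80,320,3),np.uint8)]); big=np.vstack([big,np.zeros((480-big.shape[0],480,3),np.uint8)])
cv2.imwrite('pics/w2b.png',np.hstack([big,sm]))
```

```text
[ 511.23386957 -229.55039192  303.71064679] [-3.14154874e+00 -8.90090918e-05  3.13955318e+00] [-4.24672148e-01  2.53303189e-01  1.77341797e+00 -8.52668882e-05
  1.11493466e+00 -1.99339146e+00] 0.0520648076056165
316.7462223570733 200.94144261684662
276 160
```

View pics/w2b.png

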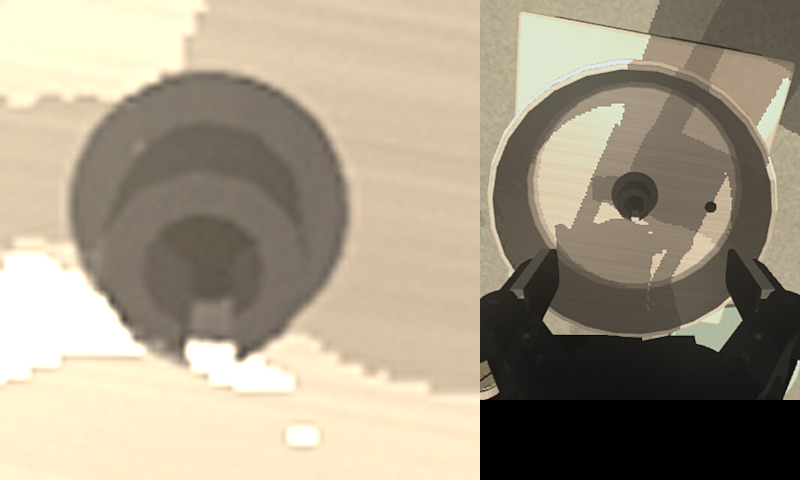

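The wrist view shows the hub's bore centre at about (309.8,205.3). The slot opens downward in the picture (+x) at about (311,214), with a bright gap through the wall at (311,218). I'll fit the height by overlaying projected circles.

Run:
```python
from h import *
for z in (100,110,120,125,130,135,140):
    print(z,ray('w2',309.8,205.3,z)[:2].round(1),ray('t0',383.9,207.5,z)[:2].round(1),ray('s0',278,165,z)[:2].round(1))
a=np.hstack([cv2.resize(cv2.imread('pics/s0.png')[125:205,235:325],(720,640),interpolation=cv2.INTER_CUBIC)])
im=cv2.convertScaleAbs(cv2.imread('pics/w2.png')[170:235,276:346],alpha=1.8)
k=8;b=cv2.resize(im,None,fx=k,fy=k,interpolation=cv2.INTER_CUBIC)
out=[]
for z in (118,128):
    o=b.copy(); cx,cy=ray('w2',309.8,205.3,z)[:2]
    for r in (9,16):
        pts=np.array([(proj('w2',[cx+r*np.cos(t),cy+r*np.sin(t),z])-[276,170]+.5)*k for t in np.linspace(0,6.28,60)])
        cv2.polylines(o,[pts.astype(int)],True,(0,255,0) if z<120 else (0,0,255),1)
    out.append(o[:,60:460])
cv2.imwrite('pics/ov.png',np.hstack(out))
```

```text
100 [ 524.6 -238.2] [ 521.4 -244.6] [ 495.4 -248.2]
110 [ 521.4 -237.9] [ 520.4 -243.2] [ 506.1 -240.6]
120 [ 518.2 -237.5] [ 519.4 -241.8] [ 516.8 -233.1]
125 [ 516.6 -237.4] [ 518.9 -241.1] [ 522.1 -229.4]
130 [ 515.1 -237.2] [ 518.4 -240.4] [ 527.5 -225.6]
135 [ 513.5 -237.1] [ 517.9 -239.7] [ 532.8 -221.9]
140 [ 511.9 -236.9] [ 517.4 -239. ] [ 538.2 -218.1]
```

View pics/ov.png

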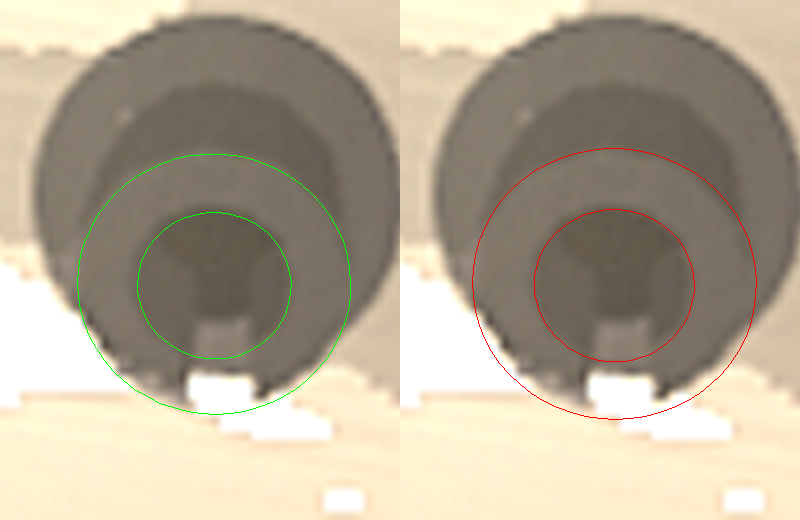

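Emit:
drive_tool(targets=[-0.035,0.007,0.02,0,0,0,1,-0.075,0.007,0.04,0,0,0,1,-0.075,0.007,0.04,0,0,0,1,-0.075,0.007,0.04,0,0,0,1])

```text
clock: 2.75
eef_pos: [587.5, -218.4, 261.8]
tcp_rot: [3.14, -0.003, -3.138]
contact_force: [-0.6, -0.3, -0.7]
opening: 1.0
```

Run:
```python
from h import *
s=sense();print(s['eef_pos'],s['tcp_rot'],s['qvel'].max())
f=snap('wrist','w3')
u,v=proj('w3',[519,-237.5,113]);print(u,v)
u,v=int(u),int(v)
im=cv2.convertScaleAbs(f['color'][v-32:v+32,u-40:u+40],alpha=2.0);print(u-40,v-32)
cv2.imwrite('pics/w3b.png',cv2.resize(im,None,fx=10,fy=9.375,interpolation=cv2.INTER_CUBIC) if 0 else cv2.resize(im,None,fx=9,fy=9,interpolation=cv2.INTER_CUBIC))
```

```text
[ 587.50030844 -218.42073363  261.76145787] [ 3.13981306e+00 -2.86205456e-03 -3.13844874e+00] 0.030058448941338918
292.4416287749619 122.50442190085606
252 90
```

View pics/w3b.png

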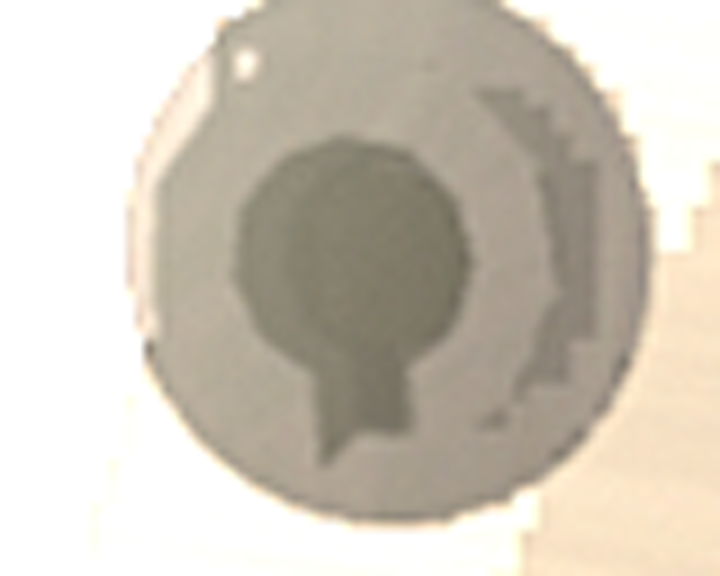

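Looking almost straight down, the bore centre is at (290.7,118.0). The slot points down in the picture and slightly right, with its centre line passing about (291.6,134), so the slot yaw is about +0.07 rad.

Run:
```python
from h import *
from scipy.optimize import least_squares
C=(290.7,118.0); L=((352-117.5)/9+252-.45,118); Rr=((352+117.5)/9+252-.45,118)
for z in (105,110,115,120,125,130):
    a,b=ray('w3',*L,z),ray('w3',*Rr,z); s=ray('w3',291.65,134.,z)-ray('w3',*C,z)
    print(z,ray('w3',*C,z)[:2].round(1),ray('w2',309.8,205.3,z)[:2].round(1),np.hypot(*(a-b)[:2]).round(2),'slotyaw',np.arctan2(s[1],s[0]).round(3))
R=sense();yaw=R['tcp_rot'][2];D=np.array([561.4,247.0])-R['eef_pos'][:2]
print('chuck shift',D@[np.cos(yaw),np.sin(yaw)],D@[np.sin(yaw),-np.cos(yaw)])
```

```text
105 [ 515.9 -239.4] [ 523. -238.] 19.88 slotyaw 0.037
110 [ 515.8 -239. ] [ 521.4 -237.9] 19.44 slotyaw 0.037
115 [ 515.8 -238.5] [ 519.8 -237.7] 19.01 slotyaw 0.037
120 [ 515.8 -238.1] [ 518.2 -237.5] 18.57 slotyaw 0.037
125 [ 515.7 -237.6] [ 516.6 -237.4] 18.13 slotyaw 0.037
130 [ 515.7 -237.2] [ 515.1 -237.2] 17.69 slotyaw 0.037
chuck shift 23.92372902641919 465.9542943516292
```

Hub: (515.7, -237.4), top face at z ≈ 127, slot yaw ≈ +0.04 to +0.07. Chuck: (561.4, 247.0), key yaw ≈ 0. Moving to the chuck.

Emit:
drive_tool(targets=[0.002,0.03,0,0,0,0,1,0.004,0.07,0,0,0,0,1,0.006,0.11,0,0,0,0,1,0.008,0.15,0,0,0,0,1,0.01,0.19,0,0,0,0,1,0.012,0.23,0,0,0,0,1,0.014,0.27,0,0,0,0,1,0.016,0.31,0,0,0,0,1,0.018,0.35,0,0,0,0,1,0.02,0.39,0,0,0,0,1,0.022,0.43,0,0,0,0,1,0.024,0.466,0,0,0,0,1])

```text
clock: 3.8
eef_pos: [560.6, 247.3, 265.4]
tcp_rot: [3.141, 0.001, -3.141]
contact_force: [1.0, 0.8, 0.3]
opening: 1.003
```

Emit:
drive_tool(targets=[0,0,0,0,0,0,1,0,0,0.03,0,0,0,1,0,0,0.06,0,0,0,1,0,0,0.06,0,0,0,1,0,0,0.06,0,0,0,1])

```text
clock: 4.22
eef_pos: [560.7, 244.4, 203.8]
tcp_rot: [-3.14, -0.003, -3.141]
contact_force: [0.8, -1.0, 0.6]
opening: 1.0
```

Run:
```python
from h import *
s=sense();print(s['clock'],s['eef_pos'],s['tcp_rot'],s['qvel'].max())
yaw=s['tcp_rot'][2];D=np.array([561.4,247.0])-s['eef_pos'][:2]
print(D@[np.cos(yaw),np.sin(yaw)],D@[np.sin(yaw),-np.cos(yaw)])
f=snap('wrist','w4'); cv2.imwrite('pics/w4b.png',f['color'])
print(proj('w4',[561.4,247,78]))
```

```text
4.2167 [560.70361023 244.38768237 203.82375313] [-3.14045887e+00 -2.67871654e-03 -3.14103118e+00] 0.009165401049516256
-0.6978563976003107 2.6119262206969274
[322.17242684 221.51594712]
```

View pics/w4b.png

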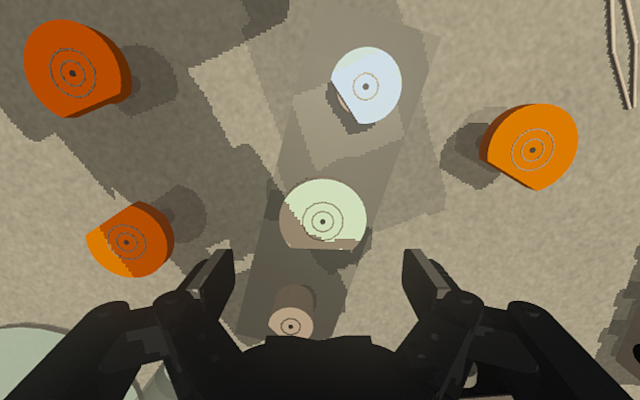

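The chuck's centre mark is at (323,221.5), within 1 px of the prediction. The medium (365,86) and small (290,327) chucks are clear of the jaws. Descending and gripping.

Emit:
drive_tool(targets=[-0.0005,0.003,0.02,0,0,0,1,-0.0005,0.003,0.045,0,0,0,1,-0.0005,0.003,0.065,0,0,0,1,-0.0005,0.003,0.077,0,0,0,1,-0.0005,0.003,0.082,0,0,0,1,-0.0005,0.003,0.082,0,0,0,1])

```text
clock: 4.77
eef_pos: [563.0, 247.7, 122.3]
tcp_rot: [3.142, 0.0, 3.142]
contact_force: [-0.6, -0.4, 0.1]
opening: 0.999
```

Emit:
drive_tool(targets=[0,0,0,0,0,0,0.8,0,0,0,0,0,0,0.7,0,0,0,0,0,0,0.6,0,0,0,0,0,0,0.4,0,0,0,0,0,0,0.4,0,0,0,0,0,0,0.4,0,0,0,0,0,0,0.4], force=70)

```text
clock: 5.35
eef_pos: [563.7, 248.1, 124.1]
tcp_rot: [3.141, 0.002, -3.141]
contact_force: [-1.7, -1.1, 8.8]
opening: 0.725
```

Emit:
drive_tool(targets=[0,0,-0.01,0,0,0,0.4,0,0,-0.025,0,0,0,0.4,0,0,-0.05,0,0,0,0.4,0,0,-0.08,0,0,0,0.4,0,0,-0.11,0,0,0,0.4,0,0,-0.14,0,0,0,0.4,0,0,-0.17,0,0,0,0.4,0,0,-0.19,0,0,0,0.4,0,0,-0.19,0,0,0,0.4,0,0,-0.19,0,0,0,0.4])

```text
clock: 6.18
eef_pos: [563.2, 247.9, 313.9]
tcp_rot: [3.14, 0.003, -3.141]
contact_force: [-0.1, 0.5, -2.6]
opening: 0.725
```

Run:
```python
from h import *
s=sense();print(s['clock'],s['eef_pos'],s['tcp_rot'],s['contact_force'],s['opening'],s['qvel'].max())
a=snap('wrist','w5')['color']; b=snap('scene','s5')['color']
u,v=map(int,proj('s5',[562,247,250]))
cr=cv2.resize(b[max(v-75,0):v+175,u-100:u+100],(320,400)); print(u,v)
cv2.imwrite('pics/w5b.png',np.hstack([a[:, 80:560],cr]))
```

```text
6.1833 [563.16013135 247.91636261 313.93874016] [ 3.14018298  0.00319444 -3.14142516] [-0.13874735  0.5019673  -2.59176876] 0.7252092865712273 0.04194866948434557
425 187
```

View pics/w5b.png

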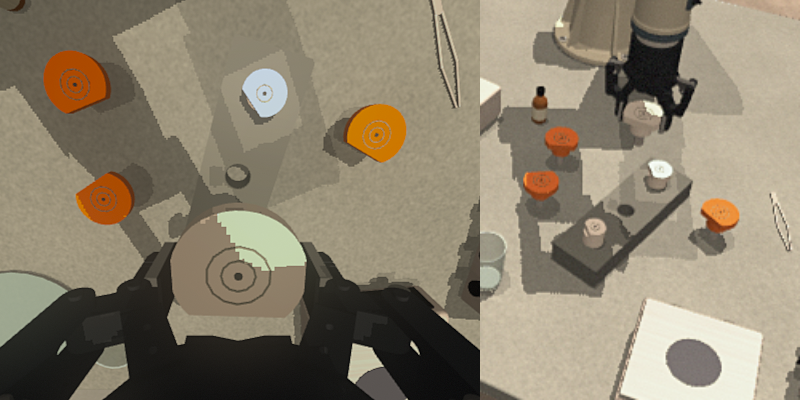

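The chuck is gripped level, with its centre mark at (318,276) and its flat along row ~317. The medium and small chucks are still in the rack. Working out the transfer.

Run:
```python
from h import *
s=sense();p=s['eef_pos'];print(p,s['tcp_rot'])
for z in (262,266,270,274,278):
    c=ray('w5',318.2,276.3,z); w=ray('w5',386,270,z)-ray('w5',250.8,270,z)
    print(z,c.round(1),np.linalg.norm(w).round(1), 'edgeyaw', [np.arctan2(*(ray('w5',360,317,z)-ray('w5',270,317,z))[:2][[0,1]]).round(3)])
yaw=s['tcp_rot'][2]
for c in ([562,247.5],p[:2]):
    D=np.array([515.7,-237.4])-c; print(D@[np.cos(yaw),np.sin(yaw)],D@[np.sin(yaw),-np.cos(yaw)])
```

```text
[562.14657754 247.48592535 311.12965454] [-3.14109224e+00 -1.21648795e-03 -3.14139615e+00]
262 [564.3 247.9 262. ] 64.6 edgeyaw [np.float64(0.001)]
266 [561.8 247.9 266. ] 62.5 edgeyaw [np.float64(0.001)]
270 [559.3 247.9 270. ] 60.3 edgeyaw [np.float64(0.001)]
274 [556.8 247.9 274. ] 58.2 edgeyaw [np.float64(0.001)]
278 [554.4 247.9 278. ] 56.0 edgeyaw [np.float64(0.001)]
46.39528550546201 -484.8908923488527
46.54186027777621 -484.87678889248235
```

Emit:
drive_tool(targets=[0.003,-0.03,0,0,0,0,0.4,0.007,-0.07,0,0,0,-0.05,0.4,0.011,-0.11,0,0,0,-0.05,0.4,0.015,-0.15,0,0,0,-0.05,0.4,0.018,-0.19,0,0,0,-0.05,0.4,0.022,-0.23,0,0,0,-0.05,0.4,0.026,-0.27,0,0,0,-0.05,0.4,0.03,-0.31,0,0,0,-0.05,0.4,0.034,-0.35,0,0,0,-0.05,0.4,0.038,-0.39,0,0,0,-0.05,0.4,0.042,-0.43,0,0,0,-0.05,0.4,0.0465,-0.465,0,0,0,-0.05,0.4])

```text
clock: 7.28
eef_pos: [515.1, -219.4, 310.3]
tcp_rot: [3.141, -0.002, -3.092]
contact_force: [0.3, 0.5, -1.2]
opening: 0.725
```

Emit:
drive_tool(targets=[0,-0.015,0,0,0,0,0.4,0,-0.02,0,0,0,0,0.4,0,-0.02,0,0,0,0,0.4,0,-0.02,0,0,0,0,0.4,0,-0.02,0,0,0,0,0.4])

```text
clock: 7.7
eef_pos: [517.4, -235.8, 311.3]
tcp_rot: [3.141, -0.001, -3.09]
contact_force: [-0.1, -0.2, -1.5]
opening: 0.719
```

Run:
```python
from h import *
P=[]
for i in range(6):
    grab_frame('wrist'); s=sense(); P.append(np.r_[s['eef_pos'],s['tcp_rot'][2]%6.2832])
print(np.mean(P,0),np.std(P,0),s['contact_force'],s['opening'])
```

```text
[ 517.57315276 -236.11373975  311.83832877    3.19321432] [3.92063596e-02 2.87111092e-01 1.53038060e-01 2.36792665e-04] [ 0.30290682 -0.57844117 -1.14009514] 0.7248553178486513
```

Emit:
drive_tool(targets=[0,0,0.02,0,0,0,0.4,0,0,0.045,0,0,0,0.4,0,0,0.06,0,0,0,0.4,0,0,0.068,0,0,0,0.4,0,0,0.068,0,0,0,0.4])

```text
clock: 8.42
eef_pos: [516.7, -236.7, 242.2]
tcp_rot: [3.14, -0.003, -3.091]
contact_force: [0.0, -0.1, -1.9]
opening: 0.724
```

Emit:
drive_tool(targets=[0,0,0.002,0,0,0,0.4,0,0,0.004,0,0,0,0.4,0,0,0.006,0,0,0,0.4,0,0,0.008,0,0,0,0.4,0,0,0.01,0,0,0,0.4,0,0,0.01,0,0,0,0.4,0,0,0.01,0,0,0,0.4])

```text
clock: 9.0
eef_pos: [517.3, -237.2, 233.9]
tcp_rot: [-3.142, -0.0, -3.091]
contact_force: [-0.2, 0.8, -2.3]
opening: 0.725
```

Emit:
drive_tool(targets=[0,0,0.002,0,0,0,0.4,0,0,0.004,0,0,0,0.4,0,0,0.006,0,0,0,0.4,0,0,0.006,0,0,0,0.4,0,0,0.006,0,0,0,0.4])

```text
clock: 9.42
eef_pos: [517.3, -237.2, 227.7]
tcp_rot: [3.141, -0.0, -3.091]
contact_force: [-0.4, 0.4, -1.5]
opening: 0.72
```

Emit:
drive_tool(targets=[0,0,0.001,0,0,0,0.4,0,0,0.002,0,0,0,0.4,0,0,0.003,0,0,0,0.4,0,0,0.004,0,0,0,0.4,0,0,0.005,0,0,0,0.4,0,0,0.006,0,0,0,0.4,0,0,0.006,0,0,0,0.4])

```text
clock: 10.0
eef_pos: [517.3, -237.2, 221.6]
tcp_rot: [3.141, -0.0, -3.091]
contact_force: [-1.0, -0.2, -0.7]
opening: 0.721
```

Emit:
drive_tool(targets=[0,0,0.001,0,0,0,0.4,0,0,0.002,0,0,0,0.4,0,0,0.003,0,0,0,0.4,0,0,0.004,0,0,0,0.4,0,0,0.005,0,0,0,0.4,0,0,0.005,0,0,0,0.4])

```text
clock: 10.5
eef_pos: [517.3, -237.2, 216.6]
tcp_rot: [3.141, -0.0, -3.091]
contact_force: [0.8, -0.7, -1.9]
opening: 0.726
```

Run:
```python
from h import *
s=sense();print(s['clock'],s['eef_pos'],s['contact_force'],s['wrist_torque'])
b=snap('scene','s6')['color']
cv2.imwrite('pics/s6b.png',cv2.resize(b[90:210,195:355],(800,600),interpolation=cv2.INTER_CUBIC))
```

```text
10.5 [ 517.29792778 -237.16995978  216.64459145] [ 0.82792018 -0.68889115 -1.89140211] [-0.05437571 -0.0223423   0.03950269]
```

View pics/s6b.png

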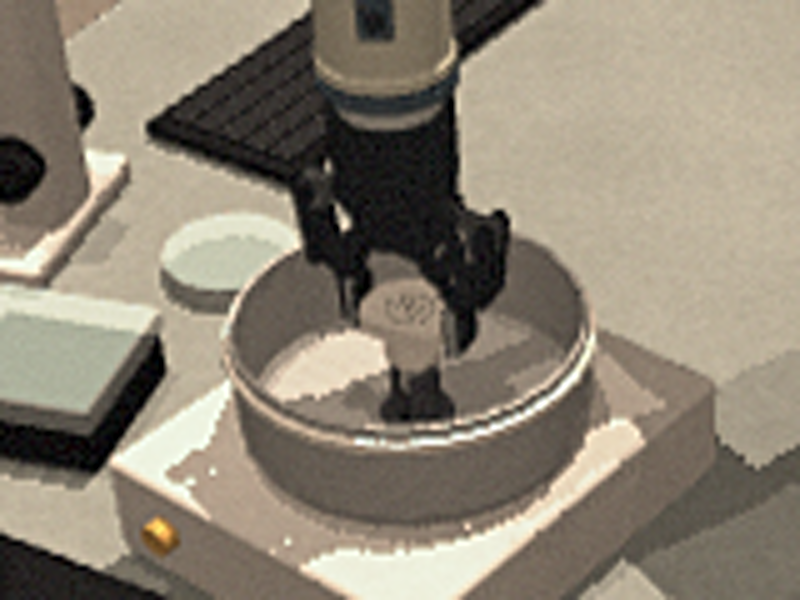

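The stem is over and into the hub with no contact force. The gap between boss and hub is still visible at about (415,375) in the crop. Continuing down gently.

Emit:
drive_tool(targets=[0,0,0.001,0,0,0,0.4,0,0,0.002,0,0,0,0.4,0,0,0.003,0,0,0,0.4,0,0,0.004,0,0,0,0.4,0,0,0.005,0,0,0,0.4,0,0,0.006,0,0,0,0.4,0,0,0.006,0,0,0,0.4])

```text
clock: 11.13
eef_pos: [517.5, -237.2, 210.9]
tcp_rot: [-3.142, 0.0, -3.091]
contact_force: [-0.8, 1.1, 2.0]
opening: 0.722
```

Emit:
drive_tool(targets=[0,0,0.001,0,0,0,0.4,0,0,0.002,0,0,0,0.4,0,0,0.003,0,0,0,0.4,0,0,0.003,0,0,0,0.4])

```text
clock: 11.47
eef_pos: [517.5, -237.2, 208.0]
tcp_rot: [-3.141, 0.0, -3.091]
contact_force: [-0.7, 1.0, 4.0]
opening: 0.722
```

The force rises 3 N and then about 1 N/mm, which matches the seal spring.

Emit:
drive_tool(targets=[0,0,0.001,0,0,0,0.4,0,0,0.0015,0,0,0,0.4,0,0,0.002,0,0,0,0.4,0,0,0.002,0,0,0,0.4])

```text
clock: 11.8
eef_pos: [517.6, -237.2, 206.2]
tcp_rot: [-3.141, 0.001, -3.091]
contact_force: [-0.9, 1.8, 6.2]
opening: 0.719
```

Emit:
drive_tool(targets=[0,0,0.0005,0,0,0,0.4,0,0,0.001,0,0,0,0.4,0,0,0.001,0,0,0,0.4,0,0,0.001,0,0,0,0.4])

```text
clock: 12.13
eef_pos: [517.7, -237.2, 206.1]
tcp_rot: [-3.141, 0.001, -3.091]
contact_force: [-3.2, 2.5, 14.7]
opening: 0.717
```

Emit:
drive_tool(targets=[0,0,0.0005,0,0,0,0.4,0,0,0.001,0,0,0,0.4,0,0,0.001,0,0,0,0.4,0,0,0.001,0,0,0,0.4,0,0,0.001,0,0,0,0.4,0,0,0.001,0,0,0,0.4])

```text
clock: 12.63
eef_pos: [517.7, -237.3, 206.0]
tcp_rot: [-3.141, 0.001, -3.091]
contact_force: [-7.2, 4.3, 24.6]
opening: 0.719
```

Run:
```python
from h import *
s=sense();print(s['clock'],s['eef_pos'],s['contact_force'],s['wrist_torque'],s['opening'])
a=snap('wrist','w7')['color'];b=snap('scene','s7')['color']
c1=cv2.resize(b[110:200,210:330],(480,360),interpolation=cv2.INTER_CUBIC)
cv2.imwrite('pics/f.png',np.hstack([c1,cv2.resize(a[100:340,213:427],(320,360))]))
for h in (0,3,5,10): print(h,proj('s7',[515.9,-237.2,127+34+h]),proj('w7',[515.9,-237.2,161+h]))
```

```text
12.6333 [ 517.7089301  -237.25628372  205.95479651] [-7.17529857  4.28420621 24.63505979] [ 0.8185337   1.04364801 -0.04165725] 0.7190912080213024
0 [276.12241367 153.95847534] [318.75975245 279.18729362]
3 [276.05273567 153.17320131] [318.76722477 282.91453546]
5 [276.00617724 152.64848573] [318.77239728 285.49461955]
10 [275.88940691 151.33247911] [318.78605024 292.30480703]
```

View pics/f.png

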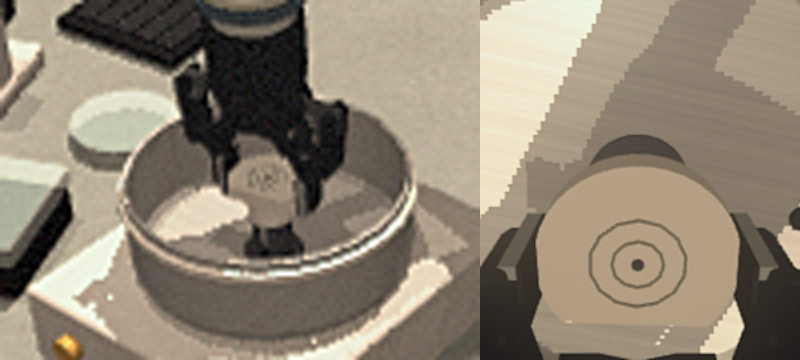

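The disc centre in the scene view is at (276,155), where the projected home height puts it. The boss sits on the hub with no gap visible. Total descent was about 106 mm against 106.5 predicted for home, and the hard stop now holds about 25 N. Handing in.

```bash
python3 -c "
from rig import *
print(sign_off()); s=sense(); print(s['clock'],s['eef_pos'],s['contact_force'])"
```

```text
the job is handed in; nothing more can be done
None
the job is handed in; nothing more can be done
```

I took the largest chuck from the rack's middle hole, lined its key up with the hub slot and pushed it home. I then handed the job in at about 12.7 s, still gripping the chuck and pressing it down.

- **Seating force:** it rose by about 3 N at the seal, then about 1 N/mm, and then hit a hard stop. At hand-in I was pressing with about 25 N and the grip was set to 70 N.
- **Travel:** the arm went down about 106 mm, against 106.5 mm predicted for home. In the last scene picture the disc's centre is within about 1 pixel of where it should be when home.
- **Not confirmed:** the seal's travel and the key in the slot were never read directly. I infer both from the depth reached and the force curve.
- **Other objects:** the other two chucks were still in the rack when I last looked, just after lifting the large one. I saw no contact with anything else on the bench.
- **Disagreements:** single position readings wandered by 1–4 mm from the commanded pose in free air. While pressed there was a sideways force of about 8 N, which suggests a small offset.

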